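# Fish the stirring paddle out of the condiment station

### The job

The wooden stirring paddle has slipped under the deck of the condiment station and is longer than the open cut-out. First take the yellow divider channel off the cut-out, hang it astride the bar of the utensil rail, along the bar, and let go of it; then get hold of the paddle, tilt it end first up through the cut-out, and finish still holding it in the gripper, completely above the deck with at least 3 cm of air under its lowest point, still and touching nothing else. Leave the closed sauce tubs standing where they are.

Things in the scene. Friction and masses are not known exactly. Their poses are not given: they have to be found in the camera images.
- station: Fixed well, clear walls, white floor, grey metal deck. Origin on the counter under the centre of the deck's cut-out; x roughly away from the robot. Outside x -250..185, y -115..115 mm. Deck top at z 58, 5 mm thick. Cut-out x -105..105, y -90..90. Under the deck: free x -242..177, y -107..107 (more room at the -x end, nearer the robot), z 5 (floor) to 53.
- rail: Fixed utensil rail: a round steel bar, 12 mm diameter, along the rail's own y (roughly away from the robot), axis 160 mm above the counter, 340 mm long; a 14 mm thick post under each end (y -165 and +165) on a foot 90 mm wide along x. Origin on the counter under the middle of the bar.
- rail_top (a point): The top of the rail's bar at its middle, 166 mm above the counter.
- divider: Loose yellow channel, an upside-down U in section (0.2 kg): 220 mm long along its y, 36 wide along its x, 40 high; walls 4, so 28 mm free between the legs, 36 deep inside. Starts lying across the cut-out, its legs' lower edges on the deck. Origin in the middle, level with those edges; z up towards the crown.
- divider_crown (a point): The middle of the underside of the divider's crown (inside the U), 36 mm above its origin: this rests on the bar when it hangs.
- paddle: Loose wooden paddle (0.18 kg), 300 mm long along its x, flat on the well's floor, its middle seen in the cut-out, both ends under the deck. Handle x -150..60, 24 wide, 22 thick; blade x 58..150 (end away from the robot), 56 wide, 12 thick, at mid-thickness of the handle. Origin under mid-length, on the handle's underside; centre of mass within 10 mm of it.
- paddle_blade_end (a point): Middle of the blade's end face, x = +150 mm, 11 mm above the paddle's underside.
- paddle_handle_end (a point): Middle of the handle's end face, x = -150 mm, 11 mm above the paddle's underside.
- tub1: Loose closed sauce tub, orange with a pale lid, 76 mm across, 60 mm high; origin at its base. Stands between station and rail; to be left alone.
- tub2: A second tub like tub1, farther from the robot; to be left alone.
- tub3: A smaller closed sauce tub, 72 mm across, 55 mm high, at the side of the work; to be left alone.

How it is judged:
On the way:
1. the divider hangs astride the rail's bar, let go and at rest (x of divider_crown in the frame of rail between -0.013 and 0.013 m and y of divider_crown in the frame of rail between -0.12 and 0.12 m and z of divider_crown in the frame of rail between 0.158 and 0.176 m and angle between the y axis of divider and the y axis of rail, either way round below 0.3 rad and angle between divider's own z axis and vertical below 0.6 rad and contact force between divider and rail above 0.5 N and contact force between the fingers and divider below 0.1 N and linear speed of divider below 0.05 m/s), for 0.2 s.
At the end, for the whole second after the job is handed in: Divider hangs let go and at rest on the bar (13 mm across, 120 mm along, 0.3 rad yaw, 0.6 rad tilt). Paddle held by the fingers (over 1 N), both ends over 80 mm above the counter, slower than 0.04 m/s, touching neither station, rail, divider nor tubs. Tubs moved under 40 mm (all of step 1 and height (world z) of each of paddle_blade_end, paddle_handle_end above 0.08 m and contact force between the fingers and paddle above 1 N and linear speed of paddle below 0.04 m/s and contact force between paddle and station below 0.1 N and contact force between paddle and rail below 0.1 N and contact force between paddle and divider below 0.1 N and contact force between paddle and tub1 below 0.1 N and contact force between paddle and tub2 below 0.1 N and contact force between paddle and tub3 below 0.1 N and distance of each of tub1, tub2, tub3 from where it was at the start of the episode below 0.04 m); the arm keeps its last pose, push and grip.
It fails at once if a sauce tub is shoved more than 40 mm or tipped over (distance of any of tub1, tub2, tub3 from where it was at the start of the episode above 0.04 m or angle between any of tub1, tub2, tub3's own z axis and vertical above 0.6 rad).
It also fails if it takes over 61 s, if anything falls off the work surface, if the arm or the gripper's body presses on something with over 40 N, if the wrist force passes 120 N, or if a joint passes its speed limit or range.

### The arm

A 7-joint arm with a two-finger parallel gripper is mounted at the origin on the work surface. World frame = base frame: x ahead of the robot, y to its left, z up, the work surface at z = 0. Lengths are in m, angles in rad, forces in N, time in s.
With the tool pointing down it reaches from about 0.4 to 0.925 m from the base axis. Payload 5.6 kg.
Tool frame: the origin (TCP) lies at the centre of the arm's flange, where the gripper is bolted on; the fingertips stand 173 mm ahead of it and the grasp point (between the pads) lies 155 mm ahead of it; z points along the fingers, y is the line along which they close (so a half turn about z gives the same grasp; the last joint's range is limited). The gripper opens to 85 mm and grips with 20 to 120 N. Pads are 22 mm wide; open, the fingers measure 114 mm over their backs; the gripper's body (76 mm by 85 mm) begins 54 mm behind the grasp point. The pads swing forward as they close: fully open they stand 13 mm farther back than shut.
Start: joints at [1.205, 0.468, -0.012, 1.603, 0.006, 1.071, -0.056], TCP at [0.206, -0.616, 0.405] pointing down, gripper open.
Joint ranges: [-2.53, 2.53], [-0.31, 2.02], [-1.57, 1.55], [0.28, 2.44], [-1.29, 4.43], [0.15, 1.84], [-2.92, 2.92]. Speed limits (rad/s): [2.57, 2.57, 3.14, 3.14, 3.14, 3.14, 3.14].

### API

Orientations are given as a rotation vector (axis times angle).
In Python, from plant import manip gives the robot as it stands.
- The arm moves only by the tool shift_gripper, called in YAML: its name, and indented under it one key for each argument. Schema: {"type":"object","properties":{"motion":{"type":"array","items":{"type":"array","items":{"type":"number"},"minItems":5,"maxItems":5},"minItems":1,"maxItems":10},"only":{"type":"string"},"quiet":{"type":"boolean"},"lines":{"type":"string"}},"required":["motion"],"additionalProperties":false}. motion is a list of rows, 1 to 10 of them, each of 5 numbers: dx, dy, dz in units of 50 mm, then a turn about the tool's z in units of 0.25 rad, then the finger opening in m; each row is the pose to reach, as a shift and turn from the pose commanded when the call began, along the tool's axes at that moment; what a row does not reach only later rows make up. A row lasts 1/10 s, in which the tool goes at most 0.05 m and 0.15 rad, less where a joint would pass 70% of its speed; a pose out of reach is approached as far as the arm can. The fingers move at their own pace and stop on an object; the grip force is fixed at half the most. Time passes only in rows, so rows that do not move let the fingers close. The tool returns the time, the measured TCP pose, the force, the opening and the grip force at its end. only (a regular expression) keeps the lines of the reply that match it, lines (a string "A,B") keeps lines A to B, and quiet returns only ok. Input that does not fit is refused with a message, and nothing moves.
- manip.read_state(): the state, without advancing time (a new reading comes with each control period).
- manip.read_camera(name): name is "scene" or "top" or "wrist"; returns the picture (480x640x3 uint8, blue, green, red); there is no depth.
- manip.camera_params(name): a dict with "K" (3x3 intrinsics, pixels), "k1" (the pictures are not rectified: a ray, as slopes to the right and down, at radius r is drawn at 1 + k1 r^2 times it, then the intrinsics apply), "position" and "orientation" of the camera in the world. Camera axes: x right, y down, z forward; pixel columns grow to the right and rows downward; lengths in m; the calibration is good to about 2 mm. A picture is of the moment at which its call begins: read the wrist's pose just before it. camera_params takes no time and is no camera call; for the wrist camera it gives the pose at the moment of the call.
- manip.job_done(): hands the job in; it is judged then, once.
The state is a dict: "time": time; "joint_positions": joint angles; "dq": joint speeds; "tau": joint torques, N m; "ee_pos": TCP position; "eef_rot": TCP orientation; "ft_force": force on the tool from outside, world axes, zero at the start; "wrist_torque": the same for the moment, N m; "opening": finger opening in m; "grip_force": force on a finger pad.
Only numpy, scipy, OpenCV 4.12 (cv2) and the standard library are available. Lean on these libraries where they do the work, as an engineer would, in place of code of your own. Each camera call takes 0.05 s, during which the arm holds its last target. There are 200 camera calls.

## Working session

There is one attempt and no reset: what is moved stays moved. The work goes in short steps, Python scripts to look and compute and a tool call to move; the robot and the scene stay as the last step left them, time stands still between calls to the robot, and variables do not carry over. Pictures are saved under pics/ and viewed, at most 10 in all, crops included, and the job is handed in when it is done.

```bash
ls; mkdir -p pics; python3 - <<'E'
from plant import manip
import cv2
for n in ("scene","top"):
    p=manip.camera_params(n); print(n,p); cv2.imwrite(f"pics/{n}0.png",manip.read_camera(n))
s=manip.read_state(); print(s['time'],s['ee_pos'],s['eef_rot'],s['opening'])
E
```

```text
pics
plant.py
scene {'K': array([[545.97407831,   0.        , 317.28419958],
       [  0.        , 545.97407831, 246.69372685],
       [  0.        ,   0.        ,   1.        ]]), 'k1': -0.06900311709772143, 'position': array([0.89073387, 0.38542494, 1.02095434]), 'orientation': array([-0.84853751, -2.72480571,  0.81674171])}
top {'K': array([[532.66423092,   0.        , 326.36473097],
       [  0.        , 532.66423092, 236.89824137],
       [  0.        ,   0.        ,   1.        ]]), 'k1': 0.03574550958932449, 'position': array([ 0.41336658, -0.13046211,  1.20122213]), 'orientation': array([-2.13271622,  2.16658159, -0.11874329])}
0.1 [ 0.20607776 -0.61622922  0.40379122] [-3.09920427e+00 -5.04465615e-01  5.76440493e-04] 0.08548945588578094
```

View pics/top0.png

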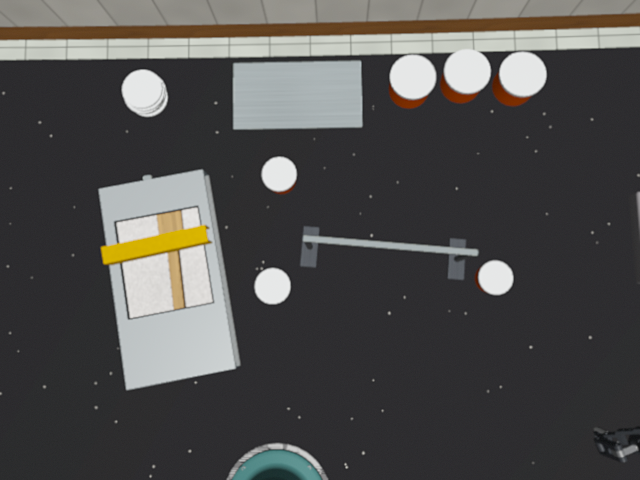

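View pics/scene0.png

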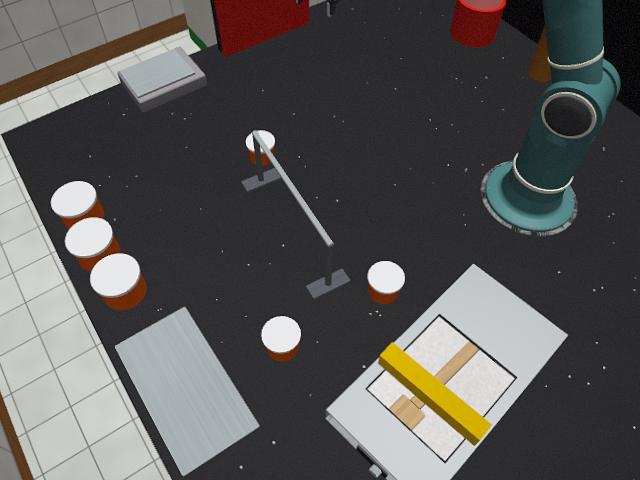

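Top view: the robot base is at the bottom and world +x is up. The station is on the left with the divider at about (155,245). The paddle runs from (170,212) to (178,305), blade up. The bar runs from (305,239) to (477,252). Tubs are at (279,174), (272,286) and (495,278). The scene view agrees.

```bash
cat > h.py <<'E'
from plant import manip
import cv2, numpy as np
from scipy.spatial.transform import Rotation as R
np.set_printoptions(precision=4,suppress=True)
def rays(p,uv):
    uv=np.atleast_2d(np.float64(uv)); K=p["K"]
    d=(uv-K[:2,2])/[K[0,0],K[1,1]]; s=d.copy()
    for _ in range(20): s=d/(1+p["k1"]*(s**2).sum(1,keepdims=True))
    return R.from_rotvec(p["orientation"]).apply(np.c_[s,np.ones(len(s))])
def onplane(p,uv,z):
    r=rays(p,uv); return p["position"]+r*((z-p["position"][2])/r[:,2])[:,None]
def project(p,X):
    c=R.from_rotvec(p["orientation"]).inv().apply(np.atleast_2d(X)-p["position"]); s=c[:,:2]/c[:,2:]
    return s*(1+p["k1"]*(s**2).sum(1,keepdims=True))*p["K"][0,0]+p["K"][:2,2]
def big(m):
    return max(cv2.findContours(m.astype(np.uint8),cv2.RETR_EXTERNAL,cv2.CHAIN_APPROX_NONE)[0],key=cv2.contourArea)
def rect(p,m,z):
    q=onplane(p,big(m)[:,0],z)[:,:2]; return cv2.minAreaRect((q*1000).astype(np.float32))
E
python3 - <<'E'
from h import *
for n in ("top","scene"):
    p=manip.camera_params(n); im=cv2.imread(f"pics/{n}0.png"); hsv=cv2.cvtColor(im,cv2.COLOR_BGR2HSV)
    H,S,V=cv2.split(hsv)
    y=(H>20)&(H<33)&(S>200)&(V>60)
    print(n,"yellow V pct",np.percentile(V[y],[5,25,50,75,95]))
    vt=np.percentile(V[y],75)-15
    print(" crown", rect(p,y&(V>vt),.098), "all",rect(p,y,.098))
    wood=(H>8)&(H<22)&(S>70)&(S<200)&(V>120); 
    x0,y0,w,h=cv2.boundingRect(big(y)); roi=np.zeros_like(y); roi[y0-40:y0+110,x0-10:x0+w+10]=1
    cs=[c for c in cv2.findContours((wood&roi).astype(np.uint8),cv2.RETR_EXTERNAL,cv2.CHAIN_APPROX_NONE)[0] if cv2.contourArea(c)>60]
    for c in cs: print(" wood",cv2.contourArea(c),rect(p,cv2.drawContours(np.zeros(im.shape[:2],np.uint8),[c],0,1,-1),.025))
p=manip.camera_params("top"); im=cv2.imread("pics/top0.png")
print("bar ends",onplane(p,[[305,239],[477,252.5]],.16))
print("cut corners",onplane(p,[[116,221],[199,207],[213,302],[129,319]],.058))
print("deck corners",onplane(p,[[99,188],[203,170],[239,365],[126,390]],.058))
print("tubs",onplane(p,[[279,174],[272,286],[495,278]],[.06,.06,.06][0]))
# bar line: columns 320..440
g=cv2.cvtColor(im,cv2.COLOR_BGR2GRAY)
pts=[]
for u in list(range(325,440,5)):
    c=g[230:262,u].astype(float); i=np.where(c>110)[0]
    if len(i): pts.append([u,230+i.mean()])
q=onplane(p,pts,.160); f=np.polyfit(q[:,1],q[:,0],1); print("bar x=a*y+b",f,"resid",np.abs(np.polyval(f,q[:,1])-q[:,0]).max())
i=np.where(g[239:241,295:330].max(0)>110)[0]; print(295+i)
i=np.where(g[250:256,455:490].max(0)>110)[0]; print(455+i)
E
```

```text
top yellow V pct [153.65 213.   214.   215.   217.  ]
 crown ((544.438720703125, 244.08737182617188), (34.25646209716797, 217.3648223876953), 11.558448791503906) all ((541.6897583007812, 243.29498291015625), (40.80327606201172, 223.32034301757812), 11.008604049682617)
 wood 539.0 ((473.8335876464844, 217.84268188476562), (128.75711059570312, 35.88374710083008), 10.494477272033691)
 wood 424.5 ((601.2672119140625, 236.30596923828125), (45.611026763916016, 54.041893005371094), 9.27903938293457)
scene yellow V pct [111. 130. 212. 215. 218.]
 crown ((544.0776977539062, 244.43048095703125), (34.982147216796875, 218.63124084472656), 11.677403450012207) all ((551.1760864257812, 245.51991271972656), (49.30506896972656, 219.404541015625), 11.76463508605957)
 wood 690.5 ((579.0935668945312, 236.49078369140625), (55.45527648925781, 54.38534927368164), 8.662505149841309)
 wood 578.0 ((446.1131896972656, 218.66641235351562), (106.25656127929688, 23.509191513061523), 8.065984725952148)
bar ends [[ 0.5411 -0.0737  0.16  ]
 [ 0.5091 -0.409   0.16  ]]
cut corners [[0.6    0.3422 0.058 ]
 [0.6279 0.1626 0.058 ]
 [0.4216 0.1295 0.058 ]
 [0.3889 0.3071 0.058 ]]
deck corners [[0.6737 0.3817 0.058 ]
 [0.7104 0.1549 0.058 ]
 [0.2896 0.073  0.058 ]
 [0.2429 0.3079 0.058 ]]
tubs [[ 0.698  -0.0126  0.06  ]
 [ 0.4534  0.0033  0.06  ]
 [ 0.4634 -0.4707  0.06  ]]
bar x=a*y+b [0.1013 0.5509] resid 0.0020156860196031134
[303 304 305 306 307 308 309 310 311 312 313 314 315 316 317 318 319 320
 321 322 323 324 325 326 327 328 329]
[455 456 457 458 459 460 461 462 463 464 465 466 467 468 469 470 471 472
 473 474 475 476 477]
```

```bash
cat >> h.py <<'E'
def delta(xyz,yaw_y_deg):
    s=manip.read_state(); T=R.from_rotvec(s["eef_rot"]); M=T.as_matrix()
    yaw=np.degrees(np.arctan2(M[1,1],M[0,1])); d=(yaw_y_deg-yaw+90)%180-90
    print("t",s["time"],"pos",s["ee_pos"],"tooly yaw",yaw,"| shift",T.inv().apply(np.array(xyz)-s["ee_pos"]),"turn",-np.radians(d),"q",s["joint_positions"])
E
python3 -c "
from h import *
delta([.544,.244,.404],11.6)"
```

```text
t 0.1 pos [ 0.2061 -0.6162  0.4038] tooly yaw -71.50979694442489 | shift [ 0.5933 -0.7087  0.0009] turn -1.450539597344137 q [ 1.205   0.4683 -0.0116  1.6036  0.006   1.0714 -0.0563]
```
Rows with limits: per row .05 along. Just give final for all 10 rows, approached at max speed.

Careful with the scale: shifts go in units of 50 mm and turns go in units of 0.25 rad. That gives: -0.709 m is -14.18, 0.593 m is 11.86, -1.45 rad is -5.8.

shift_gripper:
  motion:
    - [6,-7.08,0,-3,0.085]
    - [6,-7.08,0,-3,0.085]
    - [6,-7.08,0,-3,0.085]
    - [6,-7.08,0,-3,0.085]
    - [6,-7.08,0,-3,0.085]
    - [11.86,-14.18,0,-5.8,0.085]
    - [11.86,-14.18,0,-5.8,0.085]
    - [11.86,-14.18,0,-5.8,0.085]
    - [11.86,-14.18,0,-5.8,0.085]
    - [11.86,-14.18,0,-5.8,0.085]

```text
time: 1.1
ee_pos: [0.3898, -0.1494, 0.4047]
eef_rot: [1.98, 2.438, -0.001]
ft_force: [1.1, -0.4, 0.1]
opening: 0.0848
grip_force: 0.0
```

```bash
python3 -c "
from h import *
delta([.544,.244,.404],11.6)"
```

```text
t 1.1 pos [ 0.3898 -0.1494  0.4047] tooly yaw 11.846645575892115 | shift [0.3533 0.2317 0.0005] turn 0.004304777384794994 q [ 0.8054  0.1099 -0.5453  2.1089  0.0712  0.9396  0.4275]
```

In the tool's units: 0.353 m is 7.06, 0.232 m is 4.64, 0.004 rad is 0.016.

shift_gripper:
  motion:
    - [7.06,4.64,0,0.016,0.085]
    - [7.06,4.64,0,0.016,0.085]
    - [7.06,4.64,0,0.016,0.085]
    - [7.06,4.64,0,0.016,0.085]
    - [7.06,4.64,0,0.016,0.085]
    - [7.06,4.64,0,0.016,0.085]
    - [7.06,4.64,0,0.016,0.085]
    - [7.06,4.64,0,0.016,0.085]
    - [7.06,4.64,0,0.016,0.085]
    - [7.06,4.64,0,0.016,0.085]

```text
time: 2.1
ee_pos: [0.5459, 0.2448, 0.404]
eef_rot: [-1.983, -2.433, -0.002]
ft_force: [-0.6, 0.3, 0.1]
opening: 0.085
grip_force: 0.0
```

```bash
python3 -c "
from h import *
delta([.544,.244,.240],11.6)
cv2.imwrite('pics/w1.png',manip.read_camera('wrist'))"
```

```text
t 2.1 pos [0.5459 0.2448 0.404 ] tooly yaw 11.64146364474735 | shift [-0.0009 -0.0019  0.164 ] turn 0.0007236771207185561 q [ 0.0424  0.4843 -0.6942  1.7005  0.3409  1.0815 -0.5544]
```

shift_gripper:
  motion:
    - [-0.02,-0.04,1,0,0.085]
    - [-0.02,-0.04,2,0,0.085]
    - [-0.02,-0.04,2.8,0,0.085]
    - [-0.02,-0.04,3.1,0,0.085]
    - [-0.02,-0.04,3.28,0,0.085]
    - [-0.02,-0.04,3.28,0,0.03]
    - [-0.02,-0.04,3.28,0,0.03]
    - [-0.02,-0.04,3.28,0,0.03]
    - [-0.02,-0.04,3.28,0,0.03]
    - [-0.02,-0.04,3.28,0,0.03]

```text
time: 3.15
ee_pos: [0.545, 0.24, 0.2426]
eef_rot: [1.99, 2.429, 0.003]
ft_force: [-1.1, -0.8, 6.9]
opening: 0.0351
grip_force: 60.7
```

```bash
python3 -c "
from h import *
s=manip.read_state(); print(s['opening'],s['grip_force'],s['ee_pos'])"
```

```text
0.035080335099930395 60.71623206138611 [0.545  0.24   0.2426]
```

shift_gripper:
  motion:
    - [0,0,-0.6,0,0.03]
    - [0,0,-1.4,0,0.03]
    - [0,0,-2.4,0,0.03]
    - [0,0,-3.2,0,0.03]
    - [0,0,-3.2,0,0.03]
    - [0,0,-3.2,0,0.03]

```text
time: 3.75
ee_pos: [0.5442, 0.2395, 0.4015]
eef_rot: [1.99, 2.429, 0.002]
ft_force: [-1.2, -0.6, -2.5]
opening: 0.0353
grip_force: 60.8
```

```bash
python3 - <<'E'
from h import *
for n in ("top","scene"):
    im=manip.read_camera(n); cv2.imwrite(f"pics/{n}1.png",im)
E
python3 - <<'E'
from h import *
p=manip.camera_params("top"); im=cv2.imread("pics/top1.png")
cv2.imwrite("pics/j1.png",np.hstack([im[150:400,80:330],cv2.imread("pics/scene1.png")[200:450,290:590]]).repeat(1,0))
delta([.525,-.241,.402],-5.8)
E
```

```text
t 3.85 pos [0.544  0.239  0.3992] tooly yaw 11.331229122897401 | shift [-0.4669 -0.1129 -0.002 ] turn 0.29899635310809985 q [ 0.0516  0.4833 -0.6947  1.7144  0.3454  1.0729 -0.5574]
```

View pics/j1.png

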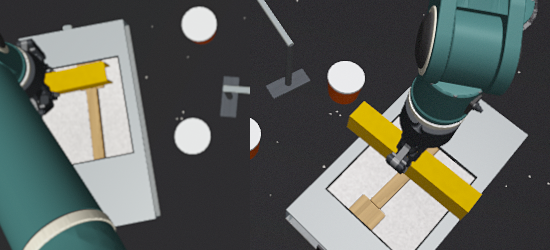

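Left (top view): the divider is held and raised, with the arm in front of it. Right (scene view): the divider is level in the gripper and the paddle's blade step is visible near (378,200) in the crop. Before moving, I'll cross-check the bar in the scene view.

```bash
python3 - <<'E'
from h import *
p=manip.camera_params("scene"); im=cv2.imread("pics/scene0.png"); g=cv2.cvtColor(im,cv2.COLOR_BGR2GRAY)
e=onplane(p,[[257,133],[330,243]],.16); print("ends",e,e.mean(0))
pts=[]
for v in range(165,235,3):
    u0=257+(v-133)*73/110; c=g[v,int(u0)-14:int(u0)+15]; i=np.where(c>95)[0]
    if len(i)>3: pts.append([int(u0)-14+i.mean(),v])
q=onplane(p,pts,.160); f=np.polyfit(q[:,1],q[:,0],1); print(f,np.abs(np.polyval(f,q[:,1])-q[:,0]).max(),np.polyval(f,-.241),len(pts))
p=manip.camera_params("top"); im=cv2.imread("pics/top0.png"); g=cv2.cvtColor(im,cv2.COLOR_BGR2GRAY)
for u in (330,390,430): print(g[232:258,u])
E
```

```text
ends [[ 0.5056 -0.4025  0.16  ]
 [ 0.542  -0.0741  0.16  ]] [ 0.5238 -0.2383  0.16  ]
[0.0763 0.5465] 0.0061731803357143455 0.5281028298788097 24
[ 47  45  44  40  76 142 173 177 176 177 174 137  71  41  45  46  45  46
  46  47  44  46  46  45  47  45]
[ 45  47  47  45  47  47  44  45  42  76 140 171 177 177 176 173 137  73
  41  44  48  45  44  46  45  46]
[ 46  47  46  45  48  45  48  46  44  45  46  41  55 108 158 176 177 177
 176 143  82  43  44  46  45  44]
```

shift_gripper:
  motion:
    - [-9.34,-2.26,0,1.2,0.03]
    - [-9.34,-2.26,0,1.2,0.03]
    - [-9.34,-2.26,0,1.2,0.03]
    - [-9.34,-2.26,0,1.2,0.03]
    - [-9.34,-2.26,0,1.2,0.03]
    - [-9.34,-2.26,0,1.2,0.03]
    - [-9.34,-2.26,0,1.2,0.03]
    - [-9.34,-2.26,0,1.2,0.03]
    - [-9.34,-2.26,0,1.2,0.03]
    - [-9.34,-2.26,0,1.2,0.03]

```text
time: 4.85
ee_pos: [0.5239, -0.2452, 0.3984]
eef_rot: [-2.335, -2.098, 0.005]
ft_force: [0.3, -0.1, -1.0]
opening: 0.035
grip_force: 60.7
```

```bash
python3 - <<'E'
from h import *
for n in ("top","scene"):
    p=manip.camera_params(n); im=manip.read_camera(n); cv2.imwrite(f"pics/{n}2.png",im)
    H,S,V=cv2.split(cv2.cvtColor(im,cv2.COLOR_BGR2HSV)); y=(H>20)&(H<33)&(S>200)&(V>60)
    vt=np.percentile(V[y],75)-15; print(n,rect(p,y&(V>vt),manip.read_state()["ee_pos"][2]-.1446), y.sum())
delta([.526,-.245,.398],-5.8)
cv2.imwrite("pics/s2.png",cv2.resize(im[60:300,130:450],None,fx=2,fy=2))
E
```

```text
top ((531.2167358398438, -172.9353790283203), (85.28459930419922, 33.91645050048828), 83.98309326171875) 1132
scene ((528.0323486328125, -207.49264526367188), (142.39854431152344, 35.4189453125), 84.24388885498047) 1540
t 4.95 pos [ 0.5236 -0.2467  0.398 ] tooly yaw -6.373593849626161 | shift [0.0019 0.0022 0.    ] turn -0.010011101245165806 q [ 0.7727  0.4108 -0.4997  1.7615  0.2272  1.0305  0.0783]
```

View pics/s2.png

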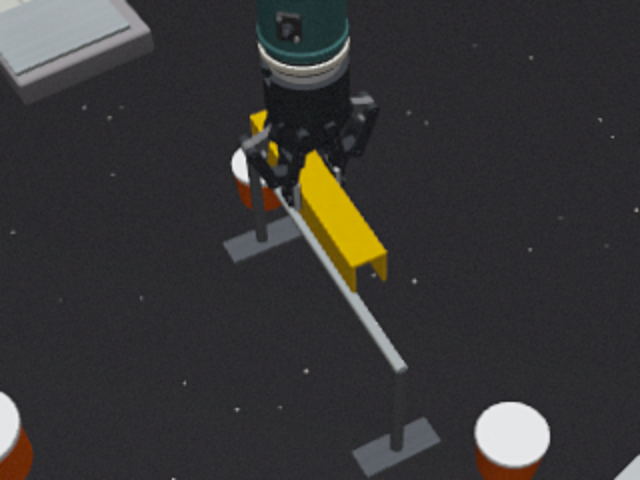

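The picture shows the divider above and parallel to the bar, 2 mm off across it. I'll correct that and lower it.

In the tool's units: 0.002 m is 0.04, 0.081 m is 1.62, -0.008 rad is -0.032.

shift_gripper:
  motion:
    - [0.08,0.04,0.4,-0.032,0.03]
    - [0.08,0.04,1,-0.032,0.03]
    - [0.08,0.04,1.4,-0.032,0.03]
    - [0.08,0.04,1.56,-0.032,0.03]
    - [0.08,0.04,1.62,-0.032,0.03]
    - [0.08,0.04,1.62,-0.032,0.03]
    - [0.08,0.04,1.62,-0.032,0.03]

```text
time: 5.65
ee_pos: [0.5283, -0.2366, 0.3206]
eef_rot: [2.322, 2.114, 0.001]
ft_force: [0.6, 0.1, -1.9]
opening: 0.0352
grip_force: 60.7
```

shift_gripper:
  motion:
    - [0,-0.02,0.08,0,0.03]
    - [0,-0.02,0.12,0,0.03]
    - [0,-0.02,0.12,0,0.03]

```text
time: 5.95
ee_pos: [0.5269, -0.2366, 0.3146]
eef_rot: [2.323, 2.114, -0.0]
ft_force: [-2.4, 0.6, 3.4]
opening: 0.0351
grip_force: 61.1
```

Contact (the force went from -1.9 N to +3.4 N). Release.

In the tool's units: -0.1 m is -2, -0.05 m is -1.

shift_gripper:
  motion:
    - [0,-0.02,0.12,0,0.05]
    - [0,-0.02,0.12,0,0.085]
    - [0,-0.02,0.12,0,0.085]
    - [0,-0.02,0.12,0,0.085]
    - [0,-0.02,0.12,0,0.085]
    - [0,-0.02,-0.2,0,0.085]
    - [0,-0.02,-1,0,0.085]
    - [0,-0.02,-2,0,0.085]
    - [0,-0.02,-2,0,0.085]

```text
time: 6.85
ee_pos: [0.528, -0.2363, 0.4219]
eef_rot: [2.314, 2.106, 0.008]
ft_force: [0.1, -0.3, 0.6]
opening: 0.0853
grip_force: 0.0
```

```bash
python3 - <<'E'
from h import *
for n in ("top","scene"):
    p=manip.camera_params(n); im=manip.read_camera(n); cv2.imwrite(f"pics/{n}3.png",im)
    H,S,V=cv2.split(cv2.cvtColor(im,cv2.COLOR_BGR2HSV)); y=(H>20)&(H<33)&(S>200)&(V>60)
    vt=np.percentile(V[y],75)-15; print(n,rect(p,y&(V>vt),.170), y.sum())
# paddle from scene
H,S,V=cv2.split(cv2.cvtColor(im,cv2.COLOR_BGR2HSV))
cv2.imwrite("pics/s3.png",np.hstack([im[120:270,230:430].repeat(2,0).repeat(2,1),im[300:450,360:560].repeat(2,0).repeat(2,1)]))
E
```

```text
top ((533.915771484375, -169.3682403564453), (92.01632690429688, 33.590476989746094), 84.58869934082031) 1038
scene ((528.138916015625, -231.20057678222656), (217.3513641357422, 35.880733489990234), 84.9160385131836) 1905
```

View pics/s3.png

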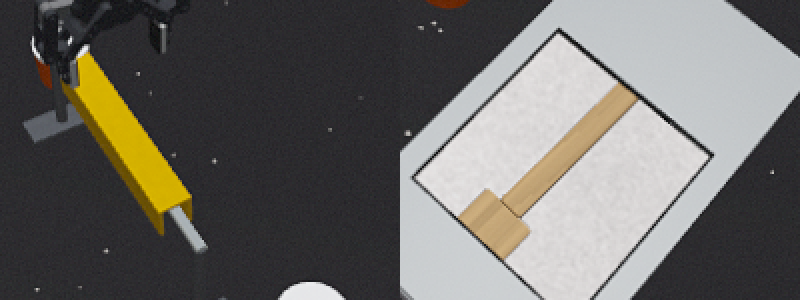

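The divider hangs astride the bar, upright and let go. The paddle's handle is at px (474,346)-(416,403) in the full scene image, with blade step corners at (403.5,394) and (425.5,417). The cut-out corners in the scene view are roughly (439,315), (516,378) and (366,389).

```bash
python3 - <<'E'
from h import *
p=manip.camera_params("scene")
a=onplane(p,[[468.5,341.5],[479,350],[411.5,398.5],[421.5,408.5]],.027); b=onplane(p,[[403.5,394],[425.5,417]],.022)
m1=a[:2].mean(0);m2=a[2:].mean(0);d=m1-m2;print("scene handle",m1,m2,np.degrees(np.arctan2(-d[1],-d[0])),"step",b.mean(0),b)
print("cut scene",onplane(p,[[439,315],[516.5,378],[366.5,389]],.058))
p=manip.camera_params("top"); im=cv2.imread("pics/top3.png")
H,S,V=cv2.split(cv2.cvtColor(im,cv2.COLOR_BGR2HSV)); w=(H>8)&(H<22)&(S>70)&(V>120)
rows=[]
for v in range(205,320,4):
    i=np.where(w[v,130:215])[0]
    if len(i)>4: q=onplane(p,[[130+i.mean(),v]],.027)[0]; print(v,130+i.min(),130+i.max(),q[:2])
E
```

```text
scene handle [0.3959 0.213  0.027 ] [0.5628 0.2364 0.027 ] 8.008459884591273 step [0.5666 0.2362 0.022 ] [[0.5695 0.2078 0.022 ]
 [0.5638 0.2647 0.022 ]]
cut scene [[0.4228 0.1313 0.058 ]
 [0.3903 0.3116 0.058 ]
 [0.6303 0.1686 0.058 ]]
213 163 180 [0.6211 0.2318]
217 157 181 [0.6121 0.2372]
221 158 181 [0.603  0.2359]
225 158 182 [0.594  0.2346]
229 159 182 [0.585  0.2333]
233 159 183 [0.5759 0.232 ]
237 160 181 [0.567  0.2329]
241 167 176 [0.558  0.2305]
245 167 177 [0.549  0.2292]
249 168 177 [0.54   0.2279]
253 168 177 [0.5311 0.2277]
257 169 178 [0.5222 0.2253]
261 169 178 [0.5133 0.2251]
265 169 179 [0.5044 0.2238]
269 170 179 [0.4955 0.2225]
273 170 180 [0.4867 0.2212]
277 171 180 [0.4779 0.2199]
281 171 181 [0.469  0.2186]
285 172 181 [0.4602 0.2173]
289 172 182 [0.4515 0.216 ]
293 172 182 [0.4427 0.2158]
297 173 182 [0.434  0.2145]
301 173 183 [0.4253 0.2132]
305 174 183 [0.4165 0.212 ]
```

```bash
python3 -c "
from h import *
delta([.547,.233,.41],8-90)"
```

```text
t 6.95 pos [ 0.5261 -0.2364  0.4162] tooly yaw -5.398013758490279 | shift [ 0.4693 -0.0234  0.0052] turn 1.3369568734817407 q [ 0.7708  0.3885 -0.5166  1.75    0.218   1.0558  0.0846]
```

In the tool's units: 0.469 m is 9.38, -0.023 m is -0.46, 1.337 rad is 5.348.

shift_gripper:
  motion:
    - [9.38,-0.46,0,5.348,0.085]
    - [9.38,-0.46,0,5.348,0.085]
    - [9.38,-0.46,0,5.348,0.085]
    - [9.38,-0.46,0,5.348,0.085]
    - [9.38,-0.46,0,5.348,0.085]
    - [9.38,-0.46,0,5.348,0.085]
    - [9.38,-0.46,0,5.348,0.085]
    - [9.38,-0.46,0,5.348,0.085]
    - [9.38,-0.46,0,5.348,0.085]
    - [9.38,-0.46,0,5.348,0.085]

```text
time: 7.95
ee_pos: [0.5466, 0.2338, 0.4126]
eef_rot: [3.133, 0.211, -0.003]
ft_force: [1.4, -0.1, 0.1]
opening: 0.0849
grip_force: 0.0
```

```bash
python3 -c "
from h import *
delta([.547,.233,.23],8-90)"
```

```text
t 7.95 pos [0.5466 0.2338 0.4126] tooly yaw -82.29329531916714 | shift [0.0007 0.0006 0.1826] turn -0.005118969000154279 q [-0.1235  0.4105 -0.4369  1.7124  0.1947  1.0641 -2.0602]
```

In the tool's units: 0.23 m is 4.6, 0.225 m is 4.5, -0.005 rad is -0.02.

shift_gripper:
  motion:
    - [0.02,0.02,1,-0.02,0.085]
    - [0.02,0.02,2,-0.02,0.085]
    - [0.02,0.02,3,-0.02,0.085]
    - [0.02,0.02,3.8,-0.02,0.085]
    - [0.02,0.02,4.3,-0.02,0.085]
    - [0.02,0.02,4.5,-0.02,0.085]
    - [0.02,0.02,4.6,-0.02,0.085]
    - [0.02,0.02,4.6,-0.02,0.085]

```text
time: 8.75
ee_pos: [0.5482, 0.2319, 0.1838]
eef_rot: [-3.133, -0.227, 0.0]
ft_force: [0.4, 0.8, 0.1]
opening: 0.0848
grip_force: 0.0
```

In the tool's units: 0.001 m is 0.02.

shift_gripper:
  motion:
    - [0,0,0.02,0,0.06]
    - [0,0,0.02,0,0.04]
    - [0,0,0.02,0,0.02]
    - [0,0,0.02,0,0.015]
    - [0,0,0.02,0,0.015]
    - [0,0,0.02,0,0.015]

```text
time: 9.35
ee_pos: [0.5485, 0.2319, 0.1835]
eef_rot: [-3.133, -0.227, -0.002]
ft_force: [-0.2, -0.7, 6.0]
opening: 0.0226
grip_force: 59.7
```

shift_gripper:
  motion:
    - [0,0,-0.12,0,0.015]
    - [-0.4,0,-0.16,0,0.015]
    - [-1,0,-0.16,0,0.015]
    - [-1.4,0,-0.16,0,0.015]
    - [-1.6,0,-0.16,0,0.015]
    - [-1.6,0,-0.16,0,0.015]
    - [-1.6,0,-0.16,0,0.015]

```text
time: 10.05
ee_pos: [0.47, 0.2204, 0.1909]
eef_rot: [-3.133, -0.227, -0.002]
ft_force: [0.5, -0.8, -1.7]
opening: 0.0222
grip_force: 58.8
```

```bash
python3 - <<'E'
from h import *
im=manip.read_camera("scene"); cv2.imwrite("pics/s4.png",im[280:460,340:580].repeat(3,0).repeat(3,1))
E
```

```text
(no output)
```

View pics/s4.png

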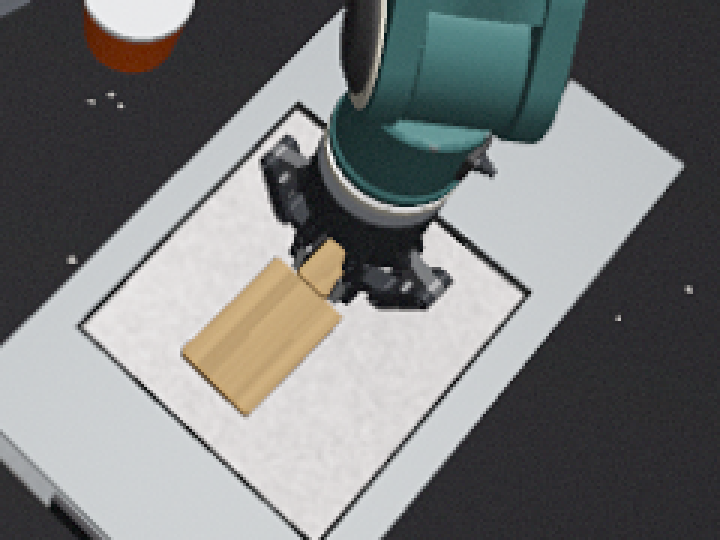

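The picture shows the blade end fully inside the cut-out (far edge at about (215,385) in the crop). Now I'll lift against the deck edge to tilt it.

shift_gripper:
  motion:
    - [0,0,-0.2,0,0.015]
    - [0,0,-0.36,0,0.015]
    - [0,0,-0.44,0,0.015]
    - [0,0,-0.52,0,0.015]
    - [0,0,-0.58,0,0.015]
    - [0,0,-0.58,0,0.015]

```text
time: 10.7
ee_pos: [0.4688, 0.2202, 0.2198]
eef_rot: [-3.133, -0.227, 0.0]
ft_force: [-1.4, 1.4, -5.6]
opening: 0.022
grip_force: 59.5
```

shift_gripper:
  motion:
    - [0.4,0,-0.1,0,0.015]
    - [0.8,0,-0.2,0,0.015]
    - [1.2,0,-0.36,0,0.015]
    - [1.6,0,-0.52,0,0.015]
    - [1.6,0,-0.52,0,0.015]

```text
time: 11.2
ee_pos: [0.5509, 0.2316, 0.2468]
eef_rot: [-3.132, -0.224, -0.008]
ft_force: [2.1, -0.9, -3.3]
opening: 0.023
grip_force: 59.4
```

```bash
python3 - <<'E'
from h import *
im=manip.read_camera("scene"); cv2.imwrite("pics/s5.png",im[240:460,340:580].repeat(2,0).repeat(2,1))
E
```

```text
(no output)
```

View pics/s5.png

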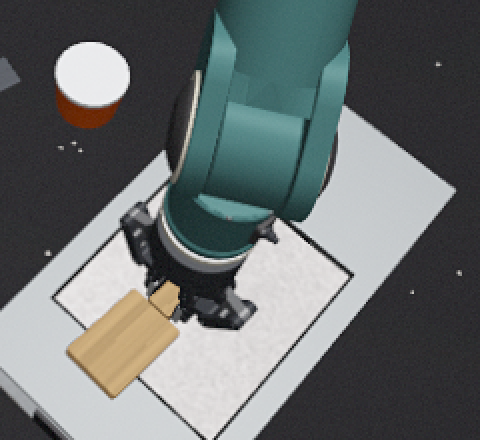

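The blade now rides over the far deck edge (end at about (92,372) in the crop). I'll keep pulling until the handle clears, then lift.

In the tool's units: -0.15 m is -3, -0.12 m is -2.4.

shift_gripper:
  motion:
    - [0.4,0,-0.2,0,0.015]
    - [0.8,0,-0.4,0,0.015]
    - [1.2,0,-0.54,0,0.015]
    - [1.5,0,-0.6,0,0.015]
    - [1.5,0,-0.6,0,0.015]
    - [1.5,0,-1,0,0.015]
    - [1.5,0,-1.6,0,0.015]
    - [1.5,0,-2.4,0,0.015]
    - [1.5,0,-3,0,0.015]
    - [1.5,0,-3,0,0.015]

```text
time: 12.25
ee_pos: [0.6216, 0.2436, 0.4004]
eef_rot: [-3.131, -0.229, -0.01]
ft_force: [0.1, 0.3, -0.8]
opening: 0.0222
grip_force: 59.5
```

shift_gripper:
  motion:
    - [0,0,-0.6,0,0.015]
    - [0,0,-0.6,0,0.015]
    - [0,0,-0.6,0,0.015]
    - [0,0,-0.6,0,0.015]
    - [0,0,-0.6,0,0.015]

```text
time: 12.75
ee_pos: [0.6219, 0.2424, 0.4238]
eef_rot: [3.132, 0.227, -0.005]
ft_force: [-0.5, -0.2, -1.1]
opening: 0.0224
grip_force: 59.5
```

```bash
python3 - <<'E'
from h import *
cv2.imwrite("pics/s6.png",manip.read_camera("scene"))
s=manip.read_state(); print(s["ft_force"],s["grip_force"])
E
```

```text
[-0.4138  0.3065 -1.6384] 59.45444047451019
```

View pics/s6.png

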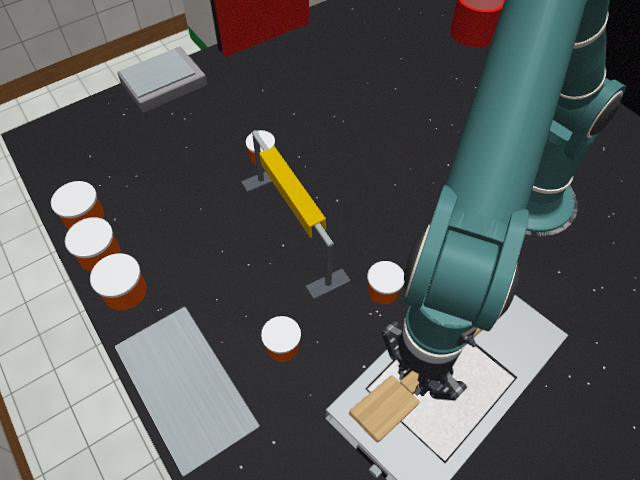

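The divider is on the bar, the tubs are where they started, and the paddle is held high above the deck (blade at about (385,408)). The force is only its weight, so I'll hand in.

shift_gripper:
  motion:
    - [0,0,0,0,0.015]
    - [0,0,0,0,0.015]
    - [0,0,0,0,0.015]

```text
time: 13.1
ee_pos: [0.6224, 0.2426, 0.4254]
eef_rot: [3.133, 0.227, -0.0]
ft_force: [-0.1, 0.7, -1.3]
opening: 0.0225
grip_force: 59.5
```

```bash
python3 -c "
from plant import manip
print(manip.job_done())"
```

```text
the job is handed in; nothing more can be done
None
```

I handed the job in at 13.1 s of the 61 s allowed, but the hand-in returned no verdict: the divider hangs free on the bar, the paddle is held still well above the deck (its handle end was hidden behind the arm, so its height comes from geometry), and the tubs look unmoved.

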